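Close a board test station and start the test

ROBOT

A 6-joint arm with a two-finger parallel gripper is mounted at the origin on a cart in front of the work surface, level with it; the furniture and walls round the work are solid. World frame = base frame: x ahead of the robot, y to its left, z up, the work surface at z = 0. Lengths are in m, angles in degrees, forces in N, time in s.
With the tool pointing down it reaches from about 0.25 to 0.725 m from the base axis. Payload 9.7 kg.
Tool frame: the origin (TCP) lies at the centre of the arm's flange, where the gripper is bolted on; the fingertips stand 173 mm ahead of it and the grasp point (between the pads) lies 155 mm ahead of it; z points along the fingers, y is the line along which they close (so a half turn about z gives the same grasp; the last joint's range is limited). The gripper opens to 85 mm and grips with 20 to 120 N. Pads are 22 mm wide; open, the fingers measure 114 mm over their backs; the gripper's body (76 mm by 85 mm) begins 54 mm behind the grasp point. The pads swing forward as they close: fully open they stand 13 mm farther back than shut.
Start: joints at [-70.76, 4.979, 10.078, 95.1, 0, 90], TCP at [0.181, -0.519, 0.405] pointing down, gripper open.
Joint ranges: [-179.16, 179.16], [-48.56, 103.87], [-65.8, 70.77], [-126.05, 130.52], [-82.76, 87.17], [-180, 180]. Speed limits (degrees/s): [127.2, 127.2, 147.25, 180, 180, 180].

INTERFACE

Orientations are given as [roll, pitch, yaw] about the fixed x, y, z axes, in that order (R = Rz(yaw) Ry(pitch) Rx(roll)).
In Python, from workcell import monitor, camera, get_calibration, bot gives the robot as it stands.
- The arm moves only by the tool carry_out, never from a script. Its argument "targets" is text: rows parted by semicolons, each of 7 numbers parted by spaces: the shift along the tool's x, y, z in units of 0.04 m (1.0 is 0.04 m), then the turn, a rotation vector about the tool's x, y, z in units of 0.1 rad (1.0 is 0.1 rad), then the opening, from -1 (shut) to 1 (fully open), so that 0 is half open. A call has exactly 8 rows; each row shifts and turns the commanded pose from where the row before left it, along the tool's axes as they then stand; what a row does not reach is not made up. A row lasts 1/12 s, in which the tool goes at most 41.7 mm and 7.16 degrees, less where a joint would pass 70% of its speed; a pose out of reach is approached as far as the arm can. A call with a number of a shift or a turn outside -1 to 1 is refused whole. A call with a gripper value outside its range is refused whole. The fingers move at their own pace and stop on an object; "newtons" is the grip in N (left out, the last holds). Time passes only in rows, so rows that do not move let the fingers close, or fill a call up. It gives the time, the measured TCP pose, the force, the opening and the grip force at its end, in the units of the state.
- monitor.get_obs(): the state, without advancing time (a new reading comes with each control period).
- camera(name): name is "scene" or "top" or "wrist"; returns the picture (400x640x3 uint8, red, green, blue); there is no depth.
- get_calibration(name): a dict with "fx", "fy", "cx", "cy" (pixels), "view" (4x4, takes a point from world to camera coordinates). Camera axes: x right, y down, z forward; pixel columns grow to the right and rows downward; lengths in m; the calibration is good to about 2 mm. A picture is of the moment at which its call begins: read the wrist's pose just before it. get_calibration takes no time and is no camera call; for the wrist camera it gives the pose at the moment of the call.
- bot.job_done(): hands the job in; it is judged then, once.
The state is a dict: "time": time; "q": joint angles; "qd": joint speeds; "joint_efforts": joint torques, N m; "ee_pos": TCP position; "tcp_rot": TCP orientation; "wrist_force": force on the tool from outside, world axes, zero at the start; "torque": the same for the moment, N m; "opening": finger opening in m; "grasp_force": force on a finger pad.
Only numpy, scipy, OpenCV 4.12 (cv2) and the standard library are available. Lean on these libraries where they do the work, as an engineer would, in place of code of your own. Each camera call takes 0.05 s, during which the arm holds its last target. There are 200 camera calls.

TASK

Get the board test station running: push the tray with the circuit board fully home against its stop with the fingertips, then swing the hinged guard down until it is fully shut, and then press the start button right down and let it go. Do it all by pushing - do not lift the tray or anything else, keep the board in its nest, and leave the other things on the bench where they stand.

Things in the scene. Friction and masses are not known exactly. Their poses are not given: they have to be found in the camera images.
- station: Grey board test station fixed on the bench. Origin on the bench surface; +x from its open front to its rear, y left, z up; yaw within 0.35 rad. Plinth x -100..75, y -65..65, z 0..30 mm. Guide rails at y = +-(42..54) mm, x -100..50, top z = 42; the tray slides between them. Cheeks at y = +-(54..63), x -26..72, top z = 64. Control pod at the right front.
- stop (a point): Middle of the front face of the station's fixed end stop, which the tray's rear edge meets when fully home (x = +45 mm, z = 45 mm in the station frame).
- tray_plate (a point): Point on the front face of the loose black tray's upright aluminium push plate, mid-width. Plate 60 mm wide, 6 thick, z 30..75 mm in the station frame. Point at station x = -76..-96 mm at the start, -51 when fully home (96 mm ahead of the stop face), z = 60. Tray 90 x 80 mm, about 0.25 kg, rear edge meets the stop; 1 to 3 N slides it to +x. Free space ahead of the plate above z = 42.
- board: Circuit board module, 46 x 62 x 4 mm, lying loose in a shallow nest (50 x 66 mm inside, 6 mm deep) in the middle of the tray. Origin at the centre of its underside.
- guard (a joint): Angle of the hinged guard in rad: 0 = shut (level over the tray), 1.0 to 1.25 at the start (standing open). Hinged at its rear edge; a stiff hinge, it stays where it is left; 1 to 3 N at the front edge moves it, all the way down to its stop at 0.
- guard_hinge (a point): Middle of the guard's hinge axis, which runs along the station's y axis, at x = +62 mm, z = 69 mm in the station frame.
- guard_edge (a point): Middle of the guard's free edge, outer face, 102 mm from the hinge axis. Guard: dark steel frame, 120 mm wide, 8 thick (outer face 4 mm off the hinge axis), clear pane, front bar 26 mm broad. The outer face looks up when shut, to the rear (+x) and up when open: it is pushed from behind and above, to the front and down.
- start_top (a point): Centre of the top of the round start button, 28 mm in diameter, on the pod at the right front of the station; it is pressed straight down, with free space above.
- start (a joint): Travel of the start button in m: 0 = up, 0.006 = fully down; a spring brings it back; 5 N pushes it fully down.
- gauge_block: Bystander: white stepped jig block, 30 x 60 x 25 mm, left of the station. Origin at the centre of its underside.
- stamp: Bystander: small brown wooden hand stamp, 24 x 24 x 54 mm, left of the station. Origin at the centre of its underside.
- glue_bottle: Bystander: white bottle with red spout, 29 x 29 x 75 mm, standing right of the station behind the pod. Origin at the centre of its underside.
- usb_probe: Bystander: blue plug-in probe, 20 x 64 x 9 mm, right of the pod. Origin at the centre of its underside.
- tape: Bystander: amber tape roll, 75 x 76 x 13 mm, lying right of the station. Origin at the centre of its underside.
Mind the look-alikes: they are no part of the job. What is shaped like the board but white is not meant.

How it is judged (in metres and radians):
On the way, in this order (a step that is already met when the one before it is completed fails the run):
1. the tray is pushed fully home while the guard is still open (x of tray_plate in the frame of station above -0.054 m and value of joint guard above 0.3 rad), for 0.2 s.
2. the guard is fully shut over the home tray (x of tray_plate in the frame of station above -0.054 m and value of joint guard below 0.06 rad), for 0.2 s.
3. the start button is pressed down (all of step 2 and value of joint start above 0.0045 m), for 0.05 s.
At the end, for the whole second after the job is handed in: Tray within 3 mm of fully home, guard within 0.06 rad of shut, start button pressed (at least 4.5 mm) after that and up again, board flat in its nest, everything at rest (all of step 2 and value of joint start below 0.002 m and horizontal distance between board and stop below 0.054 m and z of board in the frame of station below 0.04 m and angle between board's own z axis and vertical below 0.1 rad and linear speed of tray below 0.02 m/s); the robot touches nothing.
It fails at once if the tray is lifted off its rails (more than 8 mm) (z of tray_plate in the frame of station above 0.068 m).
It fails at once if the board leaves its nest (z of board in the frame of station above 0.043 m).
It fails at once if the start button is pressed before the tray is home and the guard is shut (value of joint start above 0.003 m and (not (x of tray_plate in the frame of station above -0.054 m) or value of joint guard above 0.15 rad)).
It fails at once if the jig block, stamp, glue bottle, probe or tape roll is moved more than 25 mm (distance of any of gauge_block, stamp, glue_bottle, usb_probe, tape from where it was at the start of the episode above 0.025 m).
It also fails if it takes over 54 s, if anything falls off the work surface, if the arm or the gripper's body presses on something with over 40 N, if the wrist force passes 120 N, or if a joint passes its speed limit or range.

## Working session

There is one attempt and no reset: what is moved stays moved. The work goes in short steps, Python scripts to look and compute and a tool call to move; the robot and the scene stay as the last step left them, time stands still between calls to the robot, and variables do not carry over. Pictures are saved under pics/ and viewed, at most 10 in all, crops included, and the job is handed in when it is done.

Besides the shell and the picture viewer there is one more tool, called after "Call:" as name(argument=value, ...) on one line, values as JSON. carry_out: Moves the arm, as the interface text tells. Shifts and turns lie within -1 to 1; 1 stands for 0.04 m of shift or 0.1 rad of turn. Its arguments: {"type":"object","properties":{"targets":{"type":"string"},"newtons":{"type":"number"}},"required":["targets"]}

```bash
mkdir -p pics
python3 - <<'E'
from workcell import monitor, camera, get_calibration
import cv2, numpy as np
o=monitor.get_obs(); print({k:np.round(v,3) for k,v in o.items()})
for n in ("scene","top"):
    im=camera(n); cv2.imwrite(f"pics/{n}0.png",im[:,:,::-1]); c=get_calibration(n)
    print(n,c["fx"],c["cx"],c["cy"],np.round(c["view"],4).tolist())
E
```

```text
{'time': np.float64(0.0), 'q': array([-70.762,   5.012,  10.035,  95.1  ,   0.   ,  89.999]), 'qd': array([ 0.06 ,  0.056,  0.087,  0.001, -0.026,  0.052]), 'joint_efforts': array([-0.0000e+00, -5.2039e+01,  4.6480e+01,  1.7000e-02, -0.0000e+00,
       -0.0000e+00]), 'ee_pos': array([ 0.181, -0.519,  0.404]), 'tcp_rot': array([-179.924,   -0.   ,   19.24 ]), 'wrist_force': array([-0.29 , -0.436,  0.58 ]), 'torque': array([-0.018, -0.042,  0.046]), 'grasp_force': np.float64(0.0), 'opening': np.float64(0.086)}
scene 518.6048261717405 329.193290168155 187.1591835542417 [[-0.8387, -0.5442, -0.0206, 0.4441], [-0.3651, 0.59, -0.7201, 0.2324], [0.404, -0.5965, -0.6936, 0.9667], [0.0, 0.0, 0.0, 1.0]]
top 395.7335833014829 322.0736007596557 200.6757115068763 [[-0.0039, -1.0, -0.0053, 0.0727], [-0.9969, 0.0044, -0.0789, 0.5151], [0.0789, 0.0049, -0.9969, 0.9191], [0.0, 0.0, 0.0, 1.0]]
```

View pics/scene0.png

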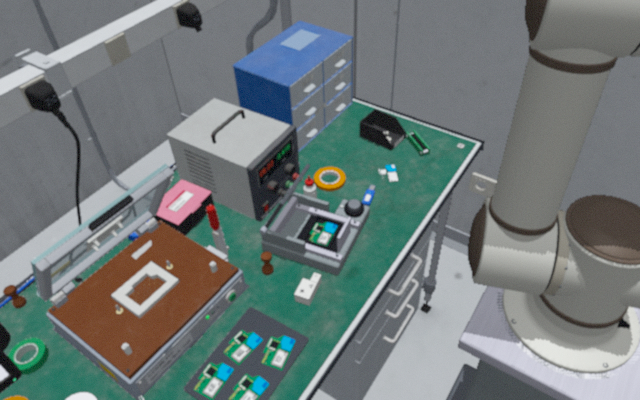

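View pics/top0.png

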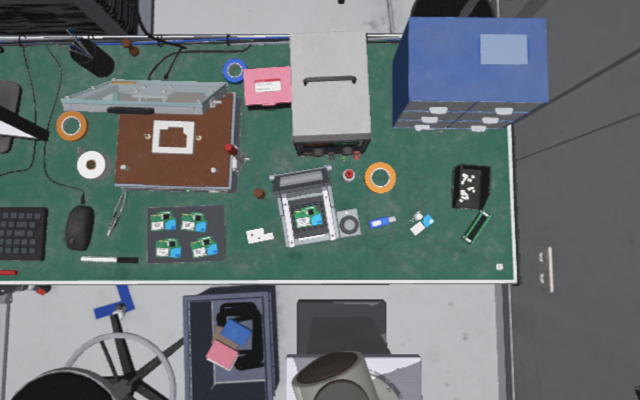

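The top view shows the station around (310,208), with its guard standing open at (302,180), the button at (348,224), and the glue bottle at (349,175) on the right. In the scene view the station is around (315,230). I'll enlarge both.

Run:
```python
import cv2, numpy as np
a=cv2.imread("pics/top0.png")[155:255,235:405]; b=cv2.imread("pics/scene0.png")[165:285,245:400]
a=cv2.resize(a,None,fx=4.7,fy=3*1.0*4.7/4.7*1.0 if 0 else 4.7,interpolation=cv2.INTER_CUBIC)
cv2.imwrite("pics/topc.png",a)
cv2.imwrite("pics/scenec.png",cv2.resize(b,None,fx=5,fy=5,interpolation=cv2.INTER_CUBIC))
```

```text
(no output)
```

View pics/topc.png

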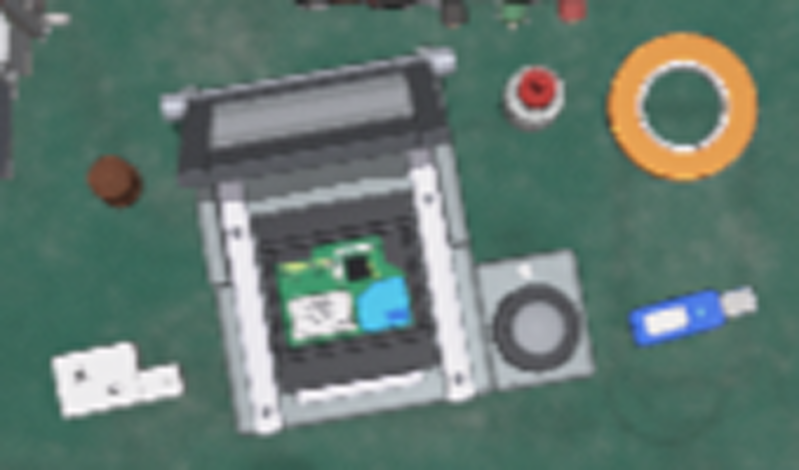

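View pics/scenec.png

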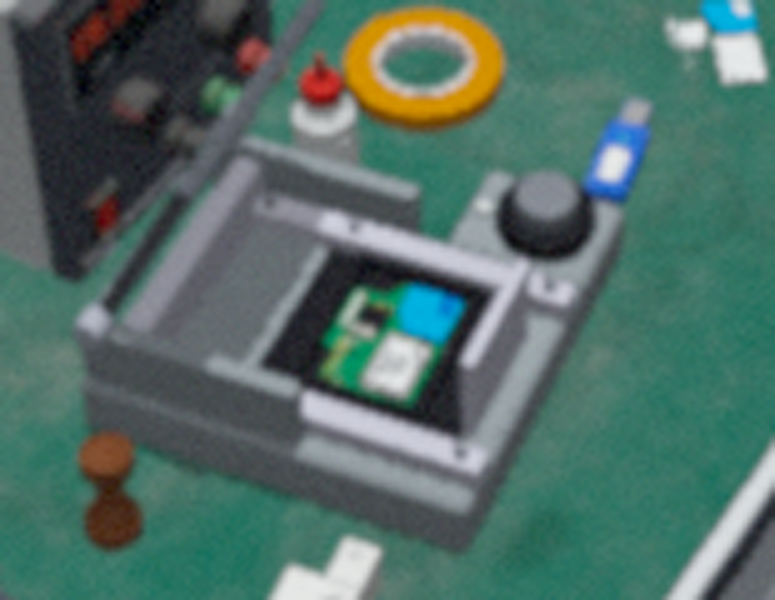

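Top crop (4.7×, offset 235,155): rail front ends are about (267,431) and (461,398), push-plate top edge runs (297,400)–(424,379), hinge knobs are at (172,106) and (440,60), and the button top is at (538,328). Scene crop (5×, offset 245,165): button top is about (547,196), plate top edge runs (468,363)–(523,265).

```bash
cat > h.py <<'E'
import numpy as np
from workcell import get_calibration
def ray(n,uv):
    c=get_calibration(n);V=np.array(c["view"]);R=V[:3,:3];p=-R.T@V[:3,3]
    return p,R.T@np.array([(uv[0]-c["cx"])/c["fx"],(uv[1]-c["cy"])/c["fy"],1])
def onz(n,uv,z):
    p,d=ray(n,uv);return p+d*(z-p[2])/d[2]
def proj(n,P):
    c=get_calibration(n);V=np.array(c["view"]);q=V[:3,:3]@P+V[:3,3]
    return np.array([c["fx"]*q[0]/q[2]+c["cx"],c["fy"]*q[1]/q[2]+c["cy"]])
E
python3 - <<'E'
from h import *
T=lambda u,v,z:onz("top",(235+(u+.5)/4.7-.5,155+(v+.5)/4.7-.5),z)
S=lambda u,v,z:onz("scene",(245+(u+.5)/5-.5,165+(v+.5)/5-.5),z)
L=T(267,431,.042);R=T(461,398,.042);h1=T(172,106,.069);h2=T(440,60,.069)
print("railends",L,R,np.linalg.norm(L-R)); print("hinge",h1,h2,(h1+h2)/2,np.linalg.norm(h1-h2))
d=L-R; y1=np.arctan2(d[1],d[0])-np.pi/2; d=h1-h2; y2=np.arctan2(d[1],d[0])-np.pi/2
m=(h1+h2)/2-(L+R)/2; print("yaw",y1,y2,np.arctan2(m[1],m[0]),"len .162:",np.linalg.norm(m))
yaw=(y1+y2+np.arctan2(m[1],m[0]))/3
Rz=np.array([[np.cos(yaw),-np.sin(yaw)],[np.sin(yaw),np.cos(yaw)]])
mid=((h1+h2)/2+(L+R)/2)[:2]/2
org=mid-Rz@np.array([-.019,0]); print("org",org,"yaw",yaw)
st=lambda P:np.r_[Rz.T@(P[:2]-org),P[2]]
print("plate",st(T(297,400,.075)),st(T(424,379,.075)), st(S(468,363,.075)),st(S(523,265,.075)))
# button: two rays
p1,d1=ray("top",(235+538.5/4.7-.5,155+328.5/4.7-.5)); p2,d2=ray("scene",(245+547.5/5-.5,165+196.5/5-.5))
t=np.linalg.lstsq(np.c_[d1,-d2],p2-p1,rcond=None)[0]; a,b=p1+d1*t[0],p2+d2*t[1]
print("button",a,b,st((a+b)/2))
# guard edge: top edge of frame near bottom in top view vs angle
for g in(1.0,1.1,1.25):
    for y in(.06,-.06):
        x=.062-.102*np.cos(g);z=.069+.102*np.sin(g); x+=.004*np.sin(g); z+=.004*np.cos(g)
        for n,o,f in(("top",(235,155),4.7),("scene",(245,165),5)):
            print(g,y,n,(proj(n,np.r_[org+Rz@[x,y],z])-o)*f)
E
```

```text
railends [0.40875174 0.14137013 0.042     ] [0.42446013 0.04635559 0.042     ] 0.09630429355478025
hinge [0.56548307 0.18525355 0.069     ] [0.5872342  0.05607346 0.069     ] [0.57635864 0.12066351 0.069     ] 0.1309984996686871
yaw 0.16384409156358126 0.16681362837331504 0.1662155203920588 len .162: 0.16421997836621635
org [0.51522228 0.11039568] yaw 0.16562441344298504
plate [-0.08722798  0.02888762  0.075     ] [-0.08760944 -0.03190123  0.075     ] [-0.08640332  0.03022537  0.075     ] [-0.0868601  -0.02611724  0.075     ]
button [0.45842258 0.00870929 0.0478792 ] [0.45897365 0.00904347 0.04786855] [-0.07248797 -0.09081103  0.04787388]
1.0 0.06 top [174.61362274 190.73391757]
1.0 0.06 scene [193.31468483 197.5427919 ]
1.0 -0.06 top [448.16492302 144.00657749]
1.0 -0.06 scene [329.40191177  -0.67034101]
1.1 0.06 top [169.83471927 169.09242768]
1.1 0.06 scene [170.59872631 182.03412768]
1.1 -0.06 top [444.75801097 122.15808669]
1.1 -0.06 scene [308.47303938 -15.11646395]
1.25 0.06 top [162.85295309 134.95224666]
1.25 0.06 scene [135.0973046  161.50899363]
1.25 -0.06 top [439.23263965  87.81254287]
1.25 -0.06 scene [275.56873297 -33.98106709]
```

```bash
cat >> h.py <<'E'
from scipy.spatial.transform import Rotation as Ro
from workcell import monitor
ORG=np.array([.5152,.1104]);YAW=.1656
c,s=np.cos(YAW),np.sin(YAW);RZ=np.array([[c,-s],[s,c]])
def now():
    o=monitor.get_obs();return np.array(o["ee_pos"]),Ro.from_euler("xyz",o["tcp_rot"],degrees=True),o
def where():
    p,R,o=now();t=p+R.apply([0,0,.173])
    print("t",round(float(o["time"]),2),"tip(st)",np.round(np.r_[RZ.T@(t[:2]-ORG),t[2]],4),"F",np.round(o["wrist_force"],1))
def plan(x,y,z):
    "total shift units (tool axes now) and turn units to bring the tip to station x,y,z with the tool down at the station yaw"
    p,R,o=now();tgt=np.r_[ORG+RZ@[x,y],z+.173];Rt=Ro.from_euler("xyz",[180,0,np.degrees(YAW)],degrees=True)
    print("shift",np.round(R.inv().apply(tgt-p)/.04,2),"turn",np.round((R.inv()*Rt).as_rotvec()/.1,2))
E
python3 -c "
from h import *
where();plan(-.13,0,.232)"
```

```text
t 0.1 tip(st) [-0.4332 -0.5658  0.2311] F [ 0.6 -0.  -1.3]
shift [ 9.870e+00 -1.266e+01 -1.000e-02] turn [-0.01  0.    1.7 ]
```

Call:
carry_out(targets=".41 -.53 0 0 0 0 -1;.41 -.53 0 0 0 0 -1;.41 -.53 0 0 0 0 -1;.41 -.53 0 0 0 0 -1;.41 -.53 0 0 0 0 -1;.41 -.53 0 0 0 0 -1;.41 -.53 0 0 0 0 -1;.41 -.53 0 0 0 0 -1", newtons=30)

```text
time: 0.77
ee_pos: [0.2493, -0.3147, 0.4044]
tcp_rot: [-180.0, 0.0, 19.2]
wrist_force: [0.4, -0.4, 0.3]
opening: 0.0003
grasp_force: 0.0
```

Call:
carry_out(targets=".41 -.53 0 0 0 0 -1;.41 -.53 0 0 0 0 -1;.41 -.53 0 0 0 0 -1;.41 -.53 0 0 0 0 -1;.41 -.53 0 0 0 0 -1;.41 -.53 0 0 0 0 -1;.41 -.53 0 0 0 0 -1;.41 -.53 0 0 0 0 -1")

```text
time: 1.43
ee_pos: [0.3172, -0.1113, 0.4045]
tcp_rot: [-180.0, -0.0, 19.2]
wrist_force: [0.2, 0.0, 0.2]
opening: -0.0002
grasp_force: 0.0
```

Call:
carry_out(targets=".41 -.53 0 0 0 0 -1;.41 -.53 0 0 0 0 -1;.41 -.53 0 0 0 0 -1;.41 -.53 0 0 0 0 -1;.41 -.53 0 0 0 0 -1;.41 -.53 0 0 0 0.8 -1;0 0 0 0 0 0.9 -1;0 0 0 0 0 0 -1")

```text
time: 2.1
ee_pos: [0.3684, 0.0411, 0.4042]
tcp_rot: [-180.0, 0.1, 9.4]
wrist_force: [-0.6, -0.3, 0.2]
opening: 0.0
grasp_force: 0.0
```

```bash
python3 -c "
from h import *
from workcell import camera
import cv2
where();plan(-.13,0,.055)
cv2.imwrite('pics/w1.png',camera('wrist')[:,:,::-1])"
```

```text
t 2.1 tip(st) [-0.1564 -0.0441  0.2312] F [-0.6 -0.3  0.2]
shift [ 0.66 -1.1   4.41] turn [-0.    0.01 -0.01]
```

View pics/w1.png

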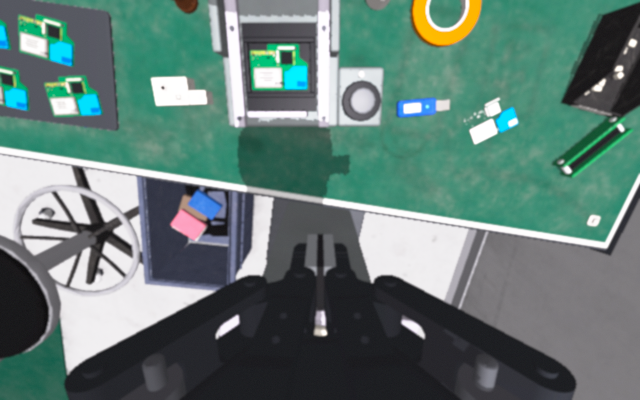

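The wrist view shows the station squared up to the tool: rail ends at about (234,126) and (328,126), button at (361,100). I'll check these against the projected estimates, then go down.

```bash
python3 -c "
from h import *
for n,P in dict(L=(-.1,.048,.042),R=(-.1,-.048,.042),B=(-.0725,-.0908,.048)).items(): print(n,proj('wrist',np.r_[ORG+RZ@P[:2],P[2]]))"
```

```text
L [238.09679377 127.24528295]
R [322.06208615 127.54325915]
B [361.31011629 102.13403788]
```

Call:
carry_out(targets=".33 -.55 .4 0 0 0 -1;.33 -.55 .6 0 0 0 -1;0 0 .7 0 0 0 -1;0 0 .7 0 0 0 -1;0 0 .7 0 0 0 -1;0 0 .6 0 0 0 -1;0 0 .5 0 0 0 -1;0 0 .2 0 0 0 -1")

```text
time: 2.82
ee_pos: [0.3887, 0.072, 0.2259]
tcp_rot: [-179.4, 0.2, 10.5]
wrist_force: [-0.2, -0.2, 0.0]
opening: -0.0001
grasp_force: 0.0
```

```bash
python3 -c "
from h import *
where();plan(-.062,0,.055)"
```

```text
t 2.82 tip(st) [-0.1318 -0.0152  0.053 ] F [-0.2 -0.2  0. ]
shift [ 1.74 -0.4  -0.05] turn [-0.11  0.04  0.18]
```

Call:
carry_out(targets=".1 -.2 0 -.1 0 .18 -1;.2 -.2 -.05 0 0 0 -1;.2 0 0 0 0 0 -1;.15 0 0 0 0 0 -1;.1 0 0 0 0 0 -1;.1 0 0 0 0 0 -1;.1 0 0 0 0 0 -1;.1 0 0 0 0 0 -1")

```text
time: 3.48
ee_pos: [0.4313, 0.0801, 0.2309]
tcp_rot: [-179.3, 0.0, 10.4]
wrist_force: [-3.1, -1.2, 1.7]
opening: -0.0
grasp_force: 1.2
```

```bash
python3 -c "
from h import *
where();plan(-.062,0,.055)"
```

```text
t 3.48 tip(st) [-0.0879 -0.014   0.0579] F [-3.1 -1.2  1.7]
shift [ 0.65 -0.39  0.08] turn [-0.12  0.01  0.15]
```

```bash
python3 -c "
from h import *
p,R,o=now();print(np.round(o['q'],1),np.round(o['qd'],1),np.round(o['joint_efforts'],1),o['torque'])"
```

```text
[ 10.3 -10.1 -23.7  76.5   0.7 180. ] [ 0.1  6.7  5.7 -1.2  0.  -0.1] [  0.1 -35.6  46.4  -1.    0.1   0. ] [-0.1387643   0.4830343   0.00464463]
```

Call:
carry_out(targets="0 0 0 0 0 0 -1;0 0 0 0 0 0 -1;0 0 0 0 0 0 -1;0 0 0 0 0 0 -1;0 0 0 0 0 0 -1;0 0 0 0 0 0 -1;0 0 0 0 0 0 -1;0 0 0 0 0 0 -1")

```text
time: 4.15
ee_pos: [0.431, 0.08, 0.2309]
tcp_rot: [-179.3, 0.0, 10.3]
wrist_force: [-0.1, 1.0, -0.2]
opening: 0.0003
grasp_force: 0.0
```

```bash
python3 -c "
from h import *
import cv2
from workcell import camera
where();plan(-.062,0,.055)
a=camera('wrist')[:,:,::-1];b=camera('scene')[:,:,::-1]
cv2.imwrite('pics/w2.png',np.vstack([cv2.resize(a,(600,375))[:,:],cv2.resize(b[165:285,225:417],(360,225),interpolation=2) if 0 else cv2.resize(b[150:300,200:600],(600,225))]))"
```

```text
t 4.15 tip(st) [-0.0881 -0.0141  0.0579] F [-0.1  1.  -0.2]
shift [ 0.66 -0.39  0.08] turn [-0.12  0.    0.15]
```

View pics/w2.png

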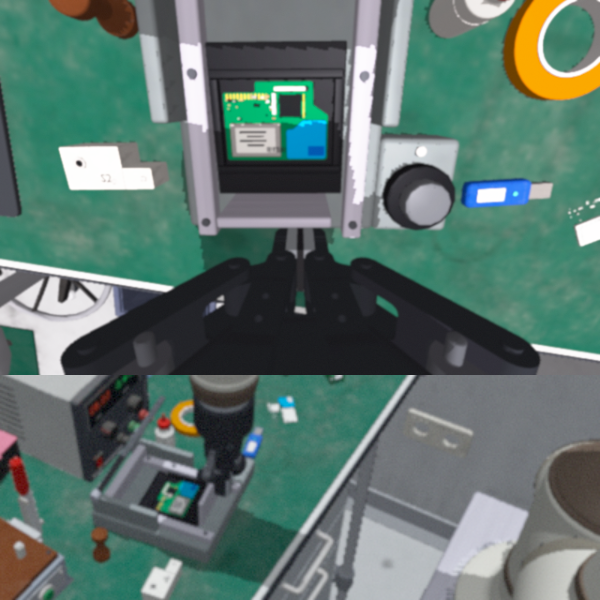

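Joint 6 sits at its 180° limit, so the tool can't go any farther towards +y. In the picture the tray slides squarely, with the fingertips at the plate about 14 mm right of centre. That's acceptable, so I'll keep pushing straight along the tool's x.

Call:
carry_out(targets=".08 .04 0 0 0 0 -1;.08 .04 0 0 0 0 -1;.08 0 0 0 0 0 -1;.08 0 0 0 0 0 -1;.08 0 0 0 0 0 -1;.06 0 0 0 0 0 -1;.05 0 0 0 0 0 -1;.04 0 0 0 0 0 -1")

```text
time: 4.92
ee_pos: [0.4535, 0.0809, 0.2308]
tcp_rot: [-179.3, 0.0, 10.3]
wrist_force: [-1.9, -0.3, 1.2]
opening: 0.0002
grasp_force: 1.2
```

```bash
python3 -c "
from h import *
where();plan(-.062,-.016,.055)"
```

```text
t 4.92 tip(st) [-0.0658 -0.0169  0.0578] F [-1.9 -0.3  1.2]
shift [ 0.09 -0.07  0.07] turn [-0.12  0.    0.15]
```

Nearly home, with only sliding force so far. I'll creep in until the stop is felt.

Call:
carry_out(targets=".03 0 0 0 0 0 -1;.03 0 0 0 0 0 -1;.03 0 0 0 0 0 -1;.02 0 0 0 0 0 -1;.02 0 0 0 0 0 -1;.02 0 0 0 0 0 -1;0 0 0 0 0 0 -1;0 0 0 0 0 0 -1")

```text
time: 5.58
ee_pos: [0.4584, 0.0818, 0.2307]
tcp_rot: [-179.3, 0.2, 10.4]
wrist_force: [-8.3, -1.8, 5.2]
opening: -0.0002
grasp_force: 4.6
```

```bash
python3 -c "
from h import *
where()"
```

```text
t 5.58 tip(st) [-0.0613 -0.0167  0.0577] F [-8.3 -1.8  5.2]
```

Call:
carry_out(targets=".03 0 0 0 0 0 -1;.02 0 0 0 0 0 -1;0 0 0 0 0 0 -1;0 0 0 0 0 0 -1;0 0 0 0 0 0 -1;0 0 0 0 0 0 -1;0 0 0 0 0 0 -1;0 0 0 0 0 0 -1")

```text
time: 6.25
ee_pos: [0.4591, 0.082, 0.2307]
tcp_rot: [-179.3, 0.4, 10.4]
wrist_force: [-19.8, -2.9, 12.9]
opening: 0.0002
grasp_force: 9.8
```

```bash
python3 -c "
from h import *
where()"
```

```text
t 6.25 tip(st) [-0.0611 -0.0166  0.0577] F [-19.8  -2.9  12.9]
```

The force is 20 N with no movement, so the tray is home. I'll back off and rise.

Call:
carry_out(targets="-.3 .05 0 0 0 0 -1;-.4 .05 0 0 0 0 -1;0 0 -.5 0 0 0 -1;0 0 -.8 0 0 0 -1;0 0 -.8 0 0 0 -1;0 0 -.8 0 0 0 -1;0 0 -.6 0 0 0 -1;0 0 -.5 0 0 0 -1")

```text
time: 6.92
ee_pos: [0.4348, 0.0714, 0.3932]
tcp_rot: [-179.3, -0.2, 10.3]
wrist_force: [0.1, 0.1, -0.1]
opening: 0.0002
grasp_force: 0.0
```

```bash
python3 -c "
from h import *
import cv2
from workcell import camera
where();plan(.052,-.02,.215)
a=camera('wrist')[:,:,::-1];b=camera('top')[:,:,::-1]
cv2.imwrite('pics/w3.png',np.vstack([cv2.resize(a,(576,360)),cv2.resize(b[120:240,230:422],(384,240),interpolation=2) if 0 else np.hstack([cv2.resize(b[140:240,250:410],(384,240)),np.zeros((240,192,3),np.uint8)])]))"
```

```text
t 6.92 tip(st) [-0.0852 -0.0231  0.2203] F [ 0.1  0.1 -0.1]
shift [ 3.44 -0.08  0.14] turn [-0.12 -0.03  0.15]
```

View pics/w3.png

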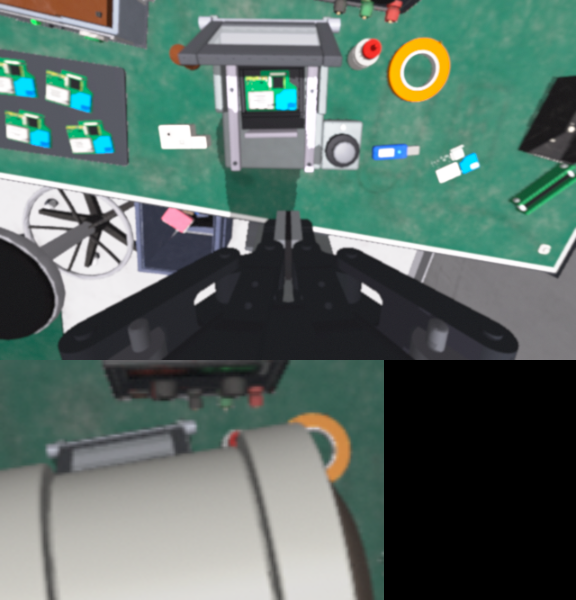

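The wrist view shows the tray pushed in, with the plate's top edge at about row 133 (row 148 full size). The guard's free edge runs (185,65)–(340,62), which is (206,72)–(378,69) full size. I'll work out the guard angle and check the plate.

```bash
python3 -c "
from h import *
for g in(.95,1,1.05,1.1,1.2):
  print(g,[proj('wrist',np.r_[ORG+RZ@[.062-.102*np.cos(g),y],.069+.102*np.sin(g)]).round() for y in(.06,-.06)])
for x in(-.055,-.051,-.045): print(x,proj('wrist',np.r_[ORG+RZ@[x,0],.075]).round(1))"
```

```text
0.95 [array([205.,  91.]), array([374.,  93.])]
1 [array([202.,  84.]), array([375.,  87.])]
1.05 [array([200.,  77.]), array([376.,  79.])]
1.1 [array([198.,  69.]), array([377.,  72.])]
1.2 [array([194.,  52.]), array([380.,  55.])]
-0.055 [298.7 157.6]
-0.051 [298.7 153.7]
-0.045 [298.6 147.8]
```

Call:
carry_out(targets=".3 0 0 0 0 0 -1;.5 0 0 0 0 0 -1;.5 0 0 0 0 0 -1;.5 0 0 0 0 0 -1;.5 0 0 0 0 0 -1;.5 0 0 0 0 0 -1;.4 0 0 0 0 0 -1;.3 0 0 0 0 0 -1")

```text
time: 7.68
ee_pos: [0.5738, 0.0969, 0.3892]
tcp_rot: [-179.3, 0.1, 10.3]
wrist_force: [0.2, -0.5, 0.2]
opening: -0.0002
grasp_force: 0.0
```

```bash
python3 -c "
from h import *
where();plan(.045,-.02,.155)"
```

```text
t 7.68 tip(st) [ 0.0554 -0.021   0.2162] F [ 0.2 -0.5  0.2]
shift [-0.26 -0.06  1.53] turn [-0.12  0.01  0.15]
```

Call:
carry_out(targets="0 0 .3 0 0 0 -1;0 0 .5 0 0 0 -1;0 0 .5 0 0 0 -1;0 0 .3 0 0 0 -1;0 0 .1 0 0 0 -1;0 0 0 0 0 0 -1;0 0 0 0 0 0 -1;0 0 0 0 0 0 -1")

```text
time: 8.35
ee_pos: [0.5724, 0.0974, 0.324]
tcp_rot: [-179.3, -0.1, 10.3]
wrist_force: [0.9, 0.5, -0.5]
opening: 0.0004
grasp_force: 0.0
```

```bash
python3 -c "
from h import *
where();plan(.0366,-.02,.149);plan(-.0023,-.02,.1147)"
```

```text
t 8.35 tip(st) [ 0.0545 -0.0202  0.151 ] F [ 0.9  0.5 -0.5]
shift [-0.44 -0.06  0.05] turn [-0.12 -0.02  0.15]
shift [-1.42 -0.07  0.91] turn [-0.12 -0.02  0.15]
```

Call:
carry_out(targets="-.22 0 .02 0 0 0 -1;-.22 0 .03 0 0 0 -1;-.19 0 .11 0 0 0 -1;-.19 0 .11 0 0 0 -1;-.17 0 .14 0 0 0 -1;-.16 0 .15 0 0 0 -1;-.14 0 .17 0 0 0 -1;-.13 0 .18 0 0 0 -1")

```text
time: 9.02
ee_pos: [0.5157, 0.0875, 0.2872]
tcp_rot: [-179.3, -0.1, 10.3]
wrist_force: [2.1, 0.0, 1.4]
opening: -0.0001
grasp_force: 0.5
```

```bash
python3 -c "
from h import *
where();plan(-.0099,-.02,.0988);plan(-.0134,-.02,.0861);plan(-.015,-.02,.073)"
```

```text
t 9.02 tip(st) [-0.003  -0.0206  0.1142] F [2.1 0.  1.4]
shift [-0.16 -0.07  0.39] turn [-0.12 -0.02  0.15]
shift [-0.25 -0.06  0.7 ] turn [-0.12 -0.02  0.15]
shift [-0.29 -0.06  1.03] turn [-0.12 -0.02  0.15]
```

The guard is in contact and turning with light force. I'll carry on down the arc.

Call:
carry_out(targets="-.08 0 .2 0 0 0 -1;-.08 0 .19 0 0 0 -1;-.05 0 .16 0 0 0 -1;-.04 0 .15 0 0 0 -1;-.02 0 .12 0 0 0 -1;-.02 0 .1 0 0 0 -1;0 0 .07 0 0 0 -1;0 0 .04 0 0 0 -1")

```text
time: 9.68
ee_pos: [0.5047, 0.0859, 0.2461]
tcp_rot: [-179.3, -0.0, 10.3]
wrist_force: [-7.8, -2.3, 21.5]
opening: 0.0001
grasp_force: 10.7
```

```bash
python3 -c "
from h import *
where()"
```

```text
t 9.68 tip(st) [-0.0144 -0.0204  0.0731] F [-7.8 -2.3 21.5]
```

The guard is on its stop, with the tip at z = 73 mm and 21 N. I'll hold briefly, rise and head for the button.

Call:
carry_out(targets="0 0 0 0 0 0 -1;0 0 0 0 0 0 -1;0 0 0 0 0 0 -1;0 0 -.4 0 0 0 -1;0 0 -.6 0 0 0 -1;0 0 -.5 0 0 0 -1;0 0 0 0 0 0 -1;0 0 0 0 0 0 -1")

```text
time: 10.35
ee_pos: [0.5053, 0.0854, 0.3061]
tcp_rot: [-179.3, -0.1, 10.3]
wrist_force: [0.6, 1.0, 0.5]
opening: 0.0003
grasp_force: 0.0
```

```bash
python3 -c "
from h import *
where();plan(-.0725,-.0908,.1)"
```

```text
t 10.35 tip(st) [-0.0136 -0.021   0.1331] F [0.6 1.  0.5]
shift [-1.49  1.68  0.8 ] turn [-0.12 -0.02  0.15]
```

Call:
carry_out(targets="-.25 .28 0 0 0 0 -1;-.25 .28 0 0 0 0 -1;-.25 .28 0 0 0 0 -1;-.25 .28 0 0 0 0 -1;-.25 .28 0 0 0 0 -1;-.25 .28 0 -.1 0 .15 -1;0 0 0 0 0 0 -1;0 0 0 0 0 0 -1")

```text
time: 11.02
ee_pos: [0.4573, 0.0074, 0.3043]
tcp_rot: [-179.9, 0.0, 9.4]
wrist_force: [-0.4, 0.2, -0.8]
opening: 0.0002
grasp_force: 0.0
```

```bash
python3 -c "
from h import *
import cv2
from workcell import camera
where();plan(-.0725,-.0908,.056)
a=camera('wrist')[:,:,::-1];b=camera('scene')[:,:,::-1]
cv2.imwrite('pics/w4.png',np.vstack([cv2.resize(a,(480,300)),cv2.resize(b[165:290,230:430],(480,300))]))"
```

```text
t 11.02 tip(st) [-0.0741 -0.0918  0.1313] F [-0.4  0.2 -0.8]
shift [ 0.04 -0.03  1.88] turn [-0.02  0.   -0.02]
```

View pics/w4.png

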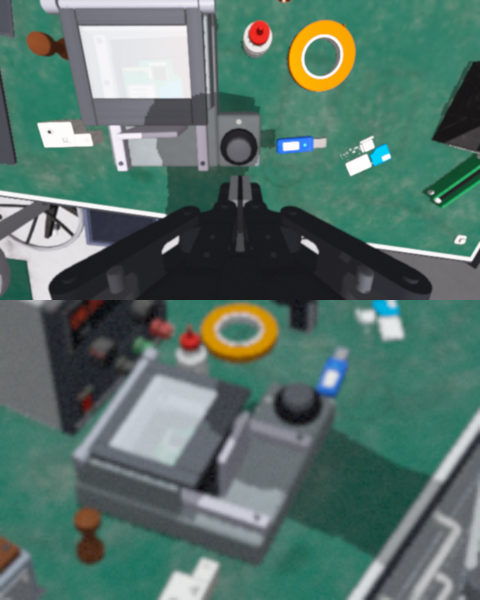

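The guard lies flat over the home tray, the bystanders are untouched, and the fingertips are above the button. Going down to just over it.

Call:
carry_out(targets=".04 -.03 .3 0 0 0 -1;0 0 .4 0 0 0 -1;0 0 .4 0 0 0 -1;0 0 .4 0 0 0 -1;0 0 .25 0 0 0 -1;0 0 .1 0 0 0 -1;0 0 0 0 0 0 -1;0 0 0 0 0 0 -1")

```text
time: 11.78
ee_pos: [0.4595, 0.0102, 0.2306]
tcp_rot: [-179.9, 0.0, 9.5]
wrist_force: [0.3, -0.3, 0.1]
opening: -0.0002
grasp_force: 0.0
```

Call:
carry_out(targets="0 0 .1 0 0 0 -1;0 0 .1 0 0 0 -1;0 0 .06 0 0 0 -1;0 0 .05 0 0 0 -1;0 0 .03 0 0 0 -1;0 0 0 0 0 0 -1;0 0 0 0 0 0 -1;0 0 0 0 0 0 -1")

```text
time: 12.45
ee_pos: [0.4597, 0.01, 0.2191]
tcp_rot: [-179.9, -0.2, 9.5]
wrist_force: [-4.5, -0.0, 19.7]
opening: 0.0001
grasp_force: 10.0
```

```bash
python3 -c "
from h import *
where()"
```

```text
t 12.45 tip(st) [-0.0708 -0.0896  0.0461] F [-4.5 -0.  19.7]
```

The force is 19.7 N with the tip at 46 mm. I'll release in small steps to see the spring's travel.

Call:
carry_out(targets="0 0 -.06 0 0 0 -1;0 0 0 0 0 0 -1;0 0 0 0 0 0 -1;0 0 0 0 0 0 -1;0 0 0 0 0 0 -1;0 0 0 0 0 0 -1;0 0 0 0 0 0 -1;0 0 0 0 0 0 -1")

```text
time: 13.12
ee_pos: [0.4596, 0.01, 0.2194]
tcp_rot: [-179.9, -0.0, 9.5]
wrist_force: [3.9, 0.4, 5.7]
opening: 0.0002
grasp_force: 2.8
```

Call:
carry_out(targets="0 0 -.06 0 0 0 -1;0 0 0 0 0 0 -1;0 0 0 0 0 0 -1;0 0 0 0 0 0 -1;0 0 0 0 0 0 -1;0 0 0 0 0 0 -1;0 0 0 0 0 0 -1;0 0 0 0 0 0 -1")

```text
time: 13.78
ee_pos: [0.4592, 0.01, 0.2215]
tcp_rot: [-179.9, 0.0, 9.5]
wrist_force: [3.0, 0.5, 4.5]
opening: -0.0003
grasp_force: 1.8
```

Call:
carry_out(targets="0 0 -.05 0 0 0 -1;0 0 0 0 0 0 -1;0 0 0 0 0 0 -1;0 0 0 0 0 0 -1;0 0 0 0 0 0 -1;0 0 0 0 0 0 -1;0 0 0 0 0 0 -1;0 0 0 0 0 0 -1")

```text
time: 14.45
ee_pos: [0.4591, 0.01, 0.2234]
tcp_rot: [-179.9, 0.1, 9.5]
wrist_force: [-1.2, -0.3, 2.5]
opening: 0.0
grasp_force: 1.2
```

The spring's curve (5.7, 4.5, 2.5 N over 4 mm) confirms the button was fully down. I'll let it go and retreat upwards.

Call:
carry_out(targets="0 0 -.2 0 0 0 -1;0 0 -.4 0 0 0 -1;0 0 -.6 0 0 0 -1;0 0 -.8 0 0 0 -1;0 0 -.8 0 0 0 -1;0 0 -.8 0 0 0 -1;0 0 -.4 0 0 0 -1;0 0 0 0 0 0 -1")

```text
time: 15.12
ee_pos: [0.4595, 0.0097, 0.3879]
tcp_rot: [-179.9, -0.3, 9.5]
wrist_force: [0.2, -0.2, 0.0]
opening: 0.0003
grasp_force: 0.0
```

Call:
carry_out(targets="0 0 0 0 0 0 -1;0 0 0 0 0 0 -1;0 0 0 0 0 0 -1;0 0 0 0 0 0 -1;0 0 0 0 0 0 -1;0 0 0 0 0 0 -1;0 0 0 0 0 0 -1;0 0 0 0 0 0 -1")

```text
time: 15.78
ee_pos: [0.4593, 0.0097, 0.3834]
tcp_rot: [-179.9, 0.0, 9.5]
wrist_force: [-0.3, -0.5, -0.9]
opening: 0.0002
grasp_force: 0.0
```

```bash
python3 -c "
import cv2,numpy as np
from h import *
from workcell import camera
where()
a=camera('wrist')[:,:,::-1];b=camera('scene')[:,:,::-1]
cv2.imwrite('pics/w5.png',np.vstack([cv2.resize(a,(480,300)),cv2.resize(b[165:290,230:430],(480,300))]))"
```

```text
t 15.78 tip(st) [-0.0718 -0.0898  0.2104] F [-0.3 -0.5 -0.9]
```

View pics/w5.png

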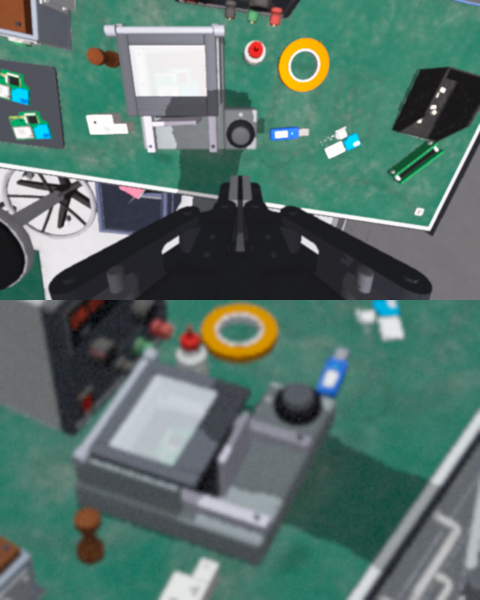

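The guard is shut, the tray is home, the button is up at (297,405) in the lower picture, the bystanders haven't moved, and the arm touches nothing.

```bash
python3 -c "
from workcell import bot
print(bot.job_done())"
```

```text
the job is handed in; nothing more can be done
None
```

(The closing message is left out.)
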